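# Turn the knob under the marking stage

### The arm

A 6-joint arm with a two-finger parallel gripper is mounted at the origin on the work surface. World frame = base frame: x ahead of the robot, y to its left, z up, the work surface at z = 0. Lengths are in m, angles in rad, forces in N, time in s.
With the tool pointing down it reaches from about 0.275 to 1 m from the base axis. Payload 8.4 kg.
Tool frame: the origin (TCP) lies on the centre line of the jaws, within the pads' length; the fingertips stand 17 mm ahead of it and the grasp point (between the pads) lies 2 mm behind it (bot.tcp_to_tips is the z of the fingertips in the tool frame, in m); z points along the fingers, y is the line along which they close (so a half turn about z gives the same grasp; the last joint's range is limited). The gripper opens to 85 mm and grips with 20 to 120 N. Pads are 22 mm wide; open, the fingers measure 114 mm over their backs; the gripper's body (76 mm by 85 mm) begins 54 mm behind the grasp point. The pads swing forward as they close: fully open they stand 13 mm farther back than shut.
Start: joints at [-1.22, 0.353, 1.633, -0, 1.155, -0.002], TCP at [0.216, -0.587, 0.248] pointing down, gripper open.
Joint ranges: [-2.63, 2.63], [-0.92, 2.1], [0.06, 2.66], [-1.3, 4.44], [0, 2.69], [-3.02, 3.02]. Speed limits (rad/s): [2.22, 2.22, 2.79, 3.14, 3.14, 3.14].

### API

Orientations are given as a unit quaternion [x, y, z, w].
In Python, from workcell import bot, hand, kinematics, get_obs, vision, hand_in gives the robot as it stands. The module is installed in compiled form; this text tells all that it offers. Calls block until the motion is done:
- bot.reach(position, orientation): joint-space move of the TCP to a pose.
- bot.servo_line(position, ori=None, velocity=0.15): straight line of the TCP; ori=None keeps the orientation; velocity is the mean speed in m/s.
- bot.goto_joints(angles): joint-space move.
- hand.move_gripper(opening, strength=None): finger opening in m; strength is the grip in N (None keeps the last); returns when the fingers have stopped.
- bot.dwell(seconds).
- kinematics.solve_ik(position, orientation): joint angles nearest the present ones, or None.
- get_obs(): the state.
- vision.read_camera(name): name is "side" or "top"; returns a dict with "frame" (400x640x3 uint8, red, green, blue), "intrinsics" (3x3 intrinsics, pixels), "view" (4x4, takes a point from world to camera coordinates). Camera axes: x right, y down, z forward; pixel columns grow to the right and rows downward; lengths in m; the calibration is good to about 2 mm. A picture is of the moment at which its call begins. There is no depth.
A pose or a line that the arm cannot do raises bot.IKError and nothing moves.
- hand_in(): hands the job in; it is judged then, once.
The state is a dict: "time_s": time; "joint_pos": joint angles; "joint_vel": joint speeds; "joint_efforts": joint torques, N m; "position": TCP position; "orientation": TCP orientation; "wrist_force": force on the tool from outside, world axes, zero at the start; "ft_torque": the same for the moment, N m; "gripper_width": finger opening in m; "grip_force": force on a finger pad.
Only numpy, scipy, OpenCV 4.12 (cv2) and the standard library are available. Lean on these libraries where they do the work, as an engineer would, in place of code of your own. Each camera call takes 0.05 s, during which the arm holds its last target. There are 200 camera calls.

### The job

The knob under the marking stage has to be turned until its red handle's arm points straight at the green pin on the dial. First, before moving the handle, lift the one thing that blocks its way there (bottle or gauge block) and stand it upright in the white tray; then turn the knob by its handle and let go, leaving the other blocker, and everything else around, where it is.

Things in the scene. Friction and masses are not known exactly. Their poses are not given: they have to be found in the camera images.
- stage: raised marking stage, fixed: a black plate 240 (x) x 320 (y) x 12 mm on legs, its top 122 mm above the table. Origin on the table under the plate's centre; -x is its front, towards the robot. Its front edge is 120 mm from the origin. A bare aluminium dial disc, radius 98 mm, top at 118 mm, is let into the plate about the knob's axis (100 mm in front of the origin) and sticks out beyond the front edge. Small bystanders stand loose on the plate, behind the dial
- knob (a joint): angle of the black knob hung under the plate and disc, rad, about the vertical, anticlockwise from above. At 0 its handle points straight to the stage's -x (front); positive values bring the handle towards the stage's -y. Stops at -1.3 and 1.3. It turns against steady friction of about 0.2 N m (about 2 N at the handle) and stays where it is left
- knob_axis (a point): point on the knob's vertical axis, 80 mm above the table; turns with the knob, and its -x axis points along the handle's arm. The knob is 60 mm across; a flat steel arm 12 mm wide and 10 mm thick, at 75 to 85 mm height, runs out under the disc to the upright red handle
- handle_top (a point): centre of the top of the red handle, an upright post 18 mm in diameter from 72 to 125 mm above the table, 122 mm from the knob's axis, so it stands clear outside the disc's rim and can be pushed sideways by fingers lowered beside it from above
- green_tip (a point): centre of the top of the green marker pin, 14 mm in diameter, 8 mm tall, fixed on the disc 64 to 88 mm from the knob's axis, its top 126 mm above the table; it shows where the handle's arm has to point. A grey pin like it on the other side has no meaning now
- cleaner: slim round lens-cleaner bottle, blue with a white cap, 38 mm in diameter, 155 mm tall, about 0.22 kg, standing loose on the table in front of the disc, in the path of the handle on one side. Origin: centre of its underside
- gauge: square focus gauge block, yellow with black bands, 28 x 28 x 155 mm, about 0.3 kg, standing loose on the table in front of the disc, in the path of the handle on the other side. Origin: centre of its underside; x and y axes square to its faces
- tray: white open tray, fixed, 140 x 140 mm, walls 20 mm high and 5 mm thick, floor 5 mm thick, on the table to the left or the right. Origin: centre of its underside
- bin: orange bin, fixed, 130 x 130 x 55 mm, on the other side from the tray. Not needed. Origin: centre of its underside
- bracket: bystander: bent aluminium bracket, 113 mm tall, in a yellow clamp foot 50 x 60 mm, loose on the stage. Origin: centre of its underside
- blanks: bystander: round metal blank 48 mm in diameter, 12 mm high, loose on the stage. Origin: centre of its underside
- jar: bystander: glass jar 60 mm in diameter, 85 mm tall, on the table. Origin: centre of its underside
- hexkey: bystander: L-shaped steel key 110 x 50 mm, 7 mm thick, flat on the table. Origin: middle of its long leg's underside
- caliper: bystander: digital caliper 170 mm long, up to 12 mm thick, flat on the table. Origin: middle of its beam, at table height
- lenscap: bystander: black lens cap, 70 mm in diameter, 14 mm thick, flat on the table. Origin: centre of its underside
Not all that is in view belongs to the job. There is more than one size of the cleaner; the job needs the larger. Of the things shaped like the gauge, the yellow one is meant.

How it is judged:
By the outcome, as a careful person would: the job done as asked, in the order asked, and still so for the second after the job is handed in, with the robot touching nothing.
It also fails if it takes over 61 s, if anything falls off the work surface, if the arm or the gripper's body presses on something with over 40 N, if the wrist force passes 120 N, or if a joint passes its speed limit or range.

## Working session

There is one attempt and no reset: what is moved stays moved. The work goes in short steps, each a Python script; the robot and the scene stay as the last script left them, time stands still between calls to the robot, and variables do not carry over. Pictures are saved under pics/ and viewed, at most 10 in all, crops included, and the job is handed in when it is done.

```bash
mkdir -p pics; cat > h.py <<'E'
import numpy as np, cv2
from workcell import bot, hand, kinematics, get_obs, vision, hand_in
def snap(n,f=None,crop=None,s=1):
    c=vision.read_camera(n); im=c["frame"][:,:,::-1]
    if crop: x0,y0,x1,y1=crop; im=im[y0:y1,x0:x1]
    im=cv2.resize(im,None,fx=s,fy=s,interpolation=cv2.INTER_CUBIC)
    if f: cv2.imwrite("pics/"+f,im)
    return c
def w(c,u,v,z):
    K,V=np.array(c["intrinsics"]),np.array(c["view"])
    d=V[:3,:3].T@np.linalg.solve(K,[u,v,1]); o=-V[:3,:3].T@V[:3,3]
    return o+d*(z-o[2])/d[2]
def px(c,p):
    K,V=np.array(c["intrinsics"]),np.array(c["view"])
    q=K@(V[:3,:3]@np.array(p)+V[:3,3]); return q[:2]/q[2]
E
python3 - <<'E'
from h import *
for n in("top","side"):
    c=snap(n,n+"0.png",s=1.25); V=c["view"]; print(n,-V[:3,:3].T@V[:3,3],V[2,:3],c["intrinsics"][0])
o=get_obs();print(o["time_s"],o["orientation"],bot.tcp_to_tips)
E
```

```text
top [ 0.42892322 -0.01289536  0.92305087] [ 0.18897918  0.01706738 -0.98183276] [373.73554853   0.         323.39631728]
side [0.32913212 0.69735992 0.9130129 ] [ 0.23588956 -0.63695979 -0.73391985] [406.68983863   0.         317.95500387]
0.1 [ 9.84481579e-01  1.75486836e-01 -1.04405059e-04 -6.16106554e-04] 0.017
```

View pics/top0.png

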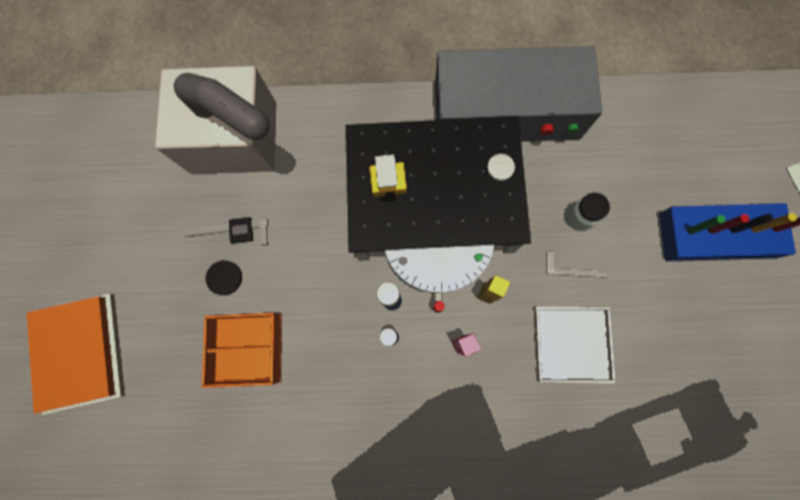

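View pics/side0.png

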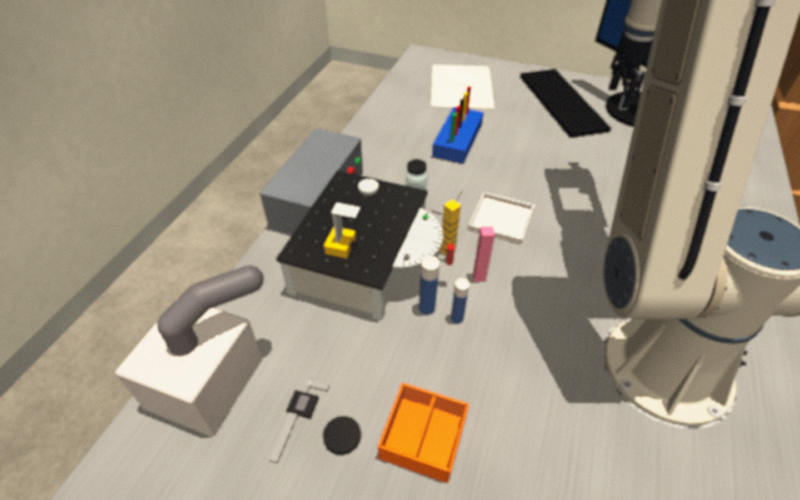

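The top view shows the green pin at (479,257) and the grey pin at (403,261), both in 1.25x pixels. The handle is at (439,306), the yellow gauge at (497,287) on the green side, and the larger bottle at (388,294) on the other side. The pink block at (468,345) and the small bottle at (388,337) are decoys. The tray is at (575,344). So the gauge is the blocker, and I'll confirm that in an enlarged crop.

```bash
python3 - <<'E'
from h import *
snap("top","top1.png",(260,80,500,320),2.5*1)
snap("side","side1.png",(220,120,440,280),3.6)
E
```

```text
(no output)
```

View pics/top1.png

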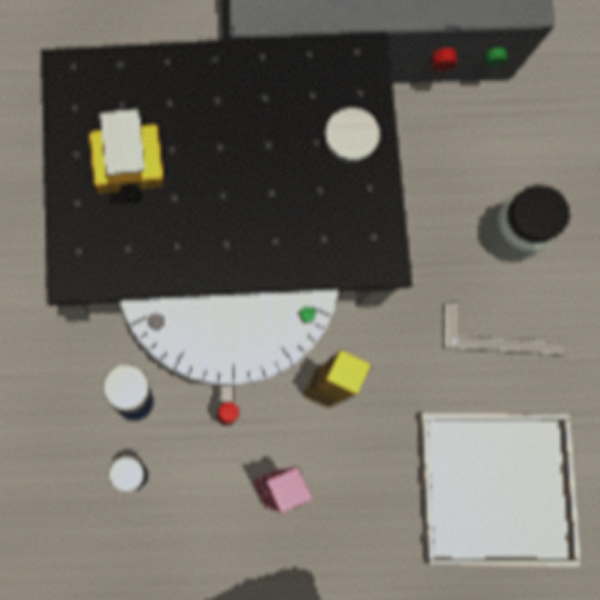

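View pics/side1.png

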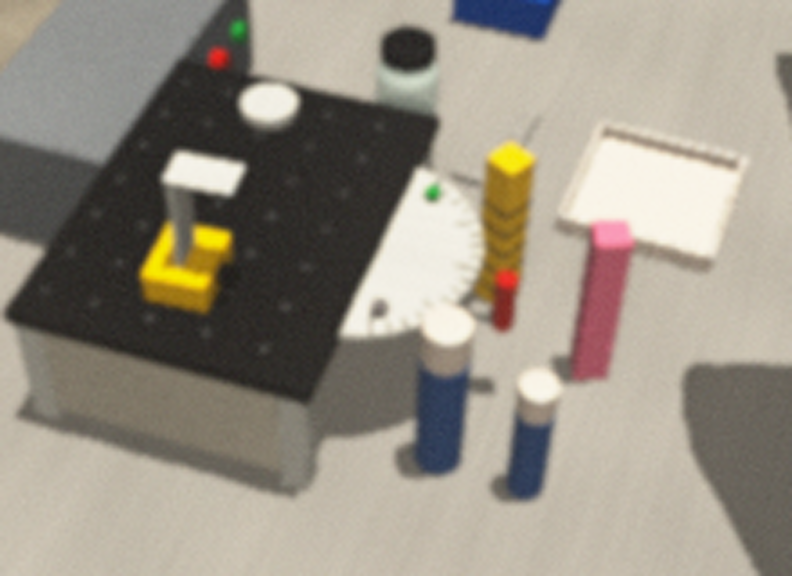

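The crops confirm it. The yellow banded gauge (top centre at (348,372) in the crop) stands in the handle's path to the green pin at (308,314). The pink block (288,490) and the small bottle (127,474) are decoys. The handle is at (228,412).

```bash
cat > m.py <<'E'
from h import *
T=vision.read_camera("top");S=vision.read_camera("side")
t=lambda u,v,z:w(T,260+(u+.5)/2.5-.5,80+(v+.5)/2.5-.5,z)
s=lambda u,v,z:w(S,220+(u+.5)/3.6-.5,120+(v+.5)/3.6-.5,z)
np.set_printoptions(precision=4,suppress=True)
E
python3 - <<'E'
from m import *
print("gauge",t(348.5,372,.155),s(510,159,.155))
gc=[t(*p,.155)[:2] for p in [(345,350),(370,368),(352,394),(327,376)]]
print([np.linalg.norm(gc[i]-gc[i-1]) for i in range(4)],[np.degrees(np.arctan2(*(gc[i]-gc[i-1])[::-1])) for i in range(4)])
print("green",t(308,314,.126),s(433,191,.126)); print("grey",t(156,321,.126))
print("handle",t(228,411,.125),s(508,279,.125))
P=[t(*p,.122) for p in [(42,50),(387,33),(411,286),(48,303)]]
print("plate",np.array(P),[np.linalg.norm(P[i]-P[i-1]) for i in range(4)])
ps=[t(*p,.118)[:2] for p in [(122,306),(135,335),(160,362),(190,378),(234,385),(270,379),(300,363),(325,330),(336,302)]]
from scipy.optimize import least_squares
r=least_squares(lambda x:[np.linalg.norm(q-x)-.098 for q in ps],[.6,0]);print("axis",r.x,r.fun)
Q=[t(*p,.02) for p in [(420,413),(569,415),(579,564),(428,563)]]
print("tray",np.array(Q),np.mean(Q,0))
print("bottle",t(126,388,.155),"pink",t(288,490,.155),"jar",t(539,214,.085),"small",t(127,474,.11))
E
```

```text
gauge [ 0.5128 -0.1536  0.155 ] [ 0.5141 -0.1513  0.155 ]
[np.float64(0.02650107397395461), np.float64(0.02490416633613389), np.float64(0.026387894594431627), np.float64(0.024782801573761053)] [np.float64(-37.20619238087925), np.float64(-128.29611031619373), np.float64(142.53438601733882), np.float64(51.96087558687698)]
green [ 0.5671 -0.1272  0.126 ] [ 0.5675 -0.1257  0.126 ]
grey [0.5646 0.0042 0.126 ]
handle [ 0.4856 -0.0552  0.125 ] [ 0.4849 -0.0545  0.125 ]
plate [[ 0.8218  0.1037  0.122 ]
 [ 0.8277 -0.2141  0.122 ]
 [ 0.5901 -0.2184  0.122 ]
 [ 0.5838  0.0984  0.122 ]] [np.float64(0.23805969387530207), np.float64(0.3178683050553395), np.float64(0.23766031984004518), np.float64(0.3169086095592725)]
axis [ 0.6058 -0.0602] [-0.0005 -0.0001  0.     -0.0004 -0.0004  0.0007  0.0014 -0.0009 -0.001 ]
tray [[ 0.4865 -0.244   0.02  ]
 [ 0.4811 -0.3849  0.02  ]
 [ 0.3441 -0.3796  0.02  ]
 [ 0.348  -0.2409  0.02  ]] [ 0.4149 -0.3124  0.02  ]
bottle [0.5044 0.0295 0.155 ] pink [ 0.4191 -0.0994  0.155 ] jar [ 0.6619 -0.3502  0.085 ] small [0.4351 0.0324 0.11  ]
```

```bash
cat >> h.py <<'E'
from scipy.spatial.transform import Rotation as Ro
def q(phi):
    c,s=np.cos(phi),np.sin(phi)
    return Ro.from_matrix(np.array([[-s,c,0],[c,s,0],[0,0,-1]]).T).as_quat()
def st(l=""):
    o=get_obs(); print(l,round(o["time_s"],2),np.round(o["position"],4),np.round(o["wrist_force"],1),round(o["gripper_width"],4),round(o["grip_force"],1),np.round(o["joint_pos"],2))
E
python3 - <<'E'
from h import *
g=[.5134,-.1525]; Q=q(np.radians(-37.7))
hand.move_gripper(.056,50)
bot.reach(g+[.27],Q); st("pre")
bot.servo_line(g+[.125],velocity=.12); st("down")
hand.move_gripper(0.0,50); st("grip")
bot.servo_line(g+[.25],velocity=.12); st("lift")
snap("side","lift.png",(220,60,480,260),3)
E
```

```text
pre 2.62 [ 0.5133 -0.1533  0.27  ] [ 0.   0.  -0.5] 0.0559 0.0 [-0.29  0.19  1.8  -0.    1.15  0.37]
down 3.98 [ 0.5139 -0.1527  0.1257] [ 0.5 -0.  -0.2] 0.0558 0.0 [-0.29  0.37  1.93  0.    0.84  0.37]
grip 4.33 [ 0.5141 -0.1526  0.1258] [0.2 1.2 5.7] 0.028 48.7 [-0.29  0.37  1.93  0.    0.84  0.37]
lift 5.53 [ 0.5129 -0.1524  0.2491] [-0.1 -0.1 -3.5] 0.0278 48.7 [-0.29  0.21  1.82  0.    1.11  0.37]
```

View pics/lift.png

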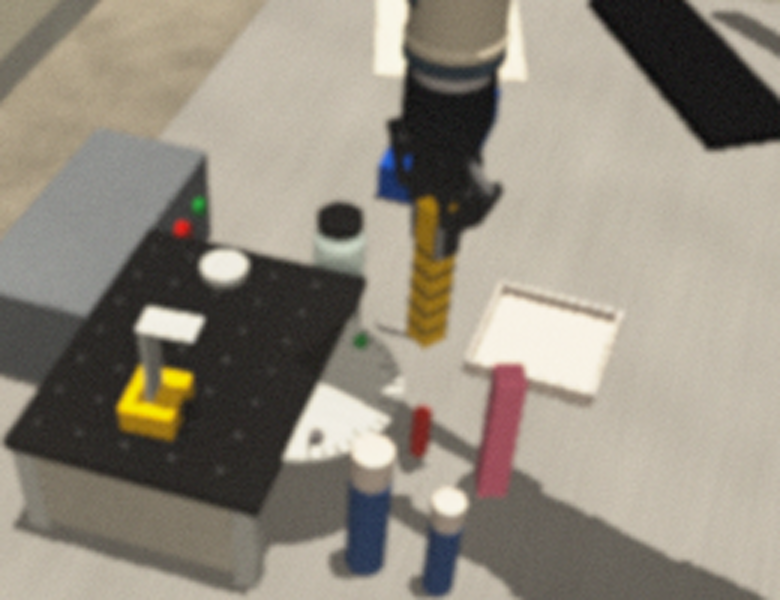

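The gauge is held upright at 28 mm width. Next I'll place it in the tray and move to straddle the handle.

```bash
python3 - <<'E'
from h import *
t=[.415,-.3125]
bot.servo_line(t+[.25],velocity=.15)
bot.servo_line(t+[.145],velocity=.12); st("near")
bot.servo_line(t+[.1315],velocity=.04); st("set")
bot.dwell(.3); hand.move_gripper(.056); st("open")
bot.servo_line(t+[.27],velocity=.15); st()
A=np.array([.606,-.060]); th=-.042
h=A-.122*np.array([np.cos(th),np.sin(th)])
bot.reach([*h,.25],q(th-np.pi/2)); st("over")
snap("side","placed.png",(220,100,480,300),3)
E
```

```text
near 8.0 [ 0.4155 -0.3128  0.1457] [ 0.7 -1.1 -3. ] 0.0279 48.7 [-0.65  0.32  1.95 -0.    0.87  0.01]
set 8.48 [ 0.4149 -0.3124  0.1313] [ 0.4 -0.6 -3.7] 0.0278 48.7 [-0.65  0.34  1.96 -0.    0.84  0.01]
open 9.17 [ 0.4151 -0.3126  0.1317] [0.6 0.2 0.6] 0.0562 0.0 [-0.65  0.34  1.96 -0.    0.84  0.01]
 10.24 [ 0.4146 -0.3121  0.2691] [-0.1 -0.   0.8] 0.0563 0.0 [-0.65  0.17  1.83  0.    1.14  0.01]
over 11.57 [ 0.484  -0.0552  0.2497] [ 0.4 -0.8  0.4] 0.0558 0.0 [-0.12  0.14  1.92 -0.    1.09  1.5 ]
```

View pics/placed.png

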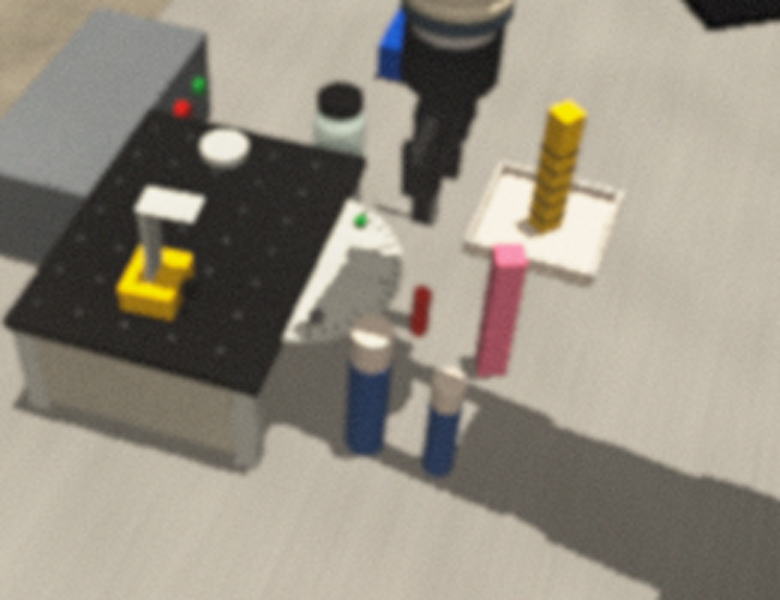

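The gauge is standing upright in the tray, and the handle (421,310 in the crop) hasn't moved. Next I'll lower the fingers around the handle and turn it.

```bash
cat > turn.py <<'E'
from h import *
A=np.array([.606,-.060])
def P(th,z,r=.122): return [*(A-r*np.array([np.cos(th),np.sin(th)])),z]
def go(th,z,v=.1): bot.servo_line(P(th,z),q(th-np.pi/2),velocity=v)
E
python3 - <<'E'
from turn import *
hand.move_gripper(.032,20)
go(-.042,.107,.12); st("low")
for i,th in enumerate(np.linspace(-.042,1.044,8)[1:]):
    go(th,.107,.06)
    if i%2==0: st(round(th,2))
hand.move_gripper(.0,20); st("closed"); bot.dwell(.2)
hand.move_gripper(.032); st("open")
go(1.044,.25,.12); bot.servo_line([.40,-.20,.27],velocity=.2); st()
snap("top","turn.png",(290,140,450,270),5)
E
```

```text
low 13.32 [ 0.4846 -0.0549  0.1076] [1.5 0.1 0.2] 0.0322 0.0 [-0.12  0.34  2.04  0.    0.76  1.5 ]
0.11 13.79 [ 0.485  -0.0738  0.1074] [ 0.3  1.  -0.1] 0.0318 0.0 [-0.15  0.34  2.03  0.    0.77  1.31]
0.42 14.72 [ 0.4947 -0.1099  0.107 ] [-0.1  0.1 -0. ] 0.0318 0.0 [-0.22  0.36  2.    0.    0.78  0.93]
0.73 15.66 [ 0.5152 -0.1414  0.107 ] [0.3 0.2 0. ] 0.0322 0.0 [-0.27  0.4   1.94  0.    0.8   0.57]
1.04 16.59 [ 0.5444 -0.1652  0.1069] [ 0.6 -0.6  0.1] 0.032 0.0 [-0.3   0.44  1.87  0.    0.83  0.23]
closed 16.86 [ 0.5442 -0.1652  0.107 ] [-2.2  0.9  1.5] 0.0171 20.5 [-0.3   0.44  1.87  0.    0.84  0.23]
open 17.35 [ 0.545  -0.1655  0.1071] [0.6 0.6 0.1] 0.0323 0.0 [-0.3   0.44  1.87  0.    0.83  0.23]
 19.59 [ 0.4009 -0.2001  0.2701] [ 0.3 -0.7  0.4] 0.032 0.0 [-0.47  0.05  1.97  0.    1.12  0.06]
```

View pics/turn.png

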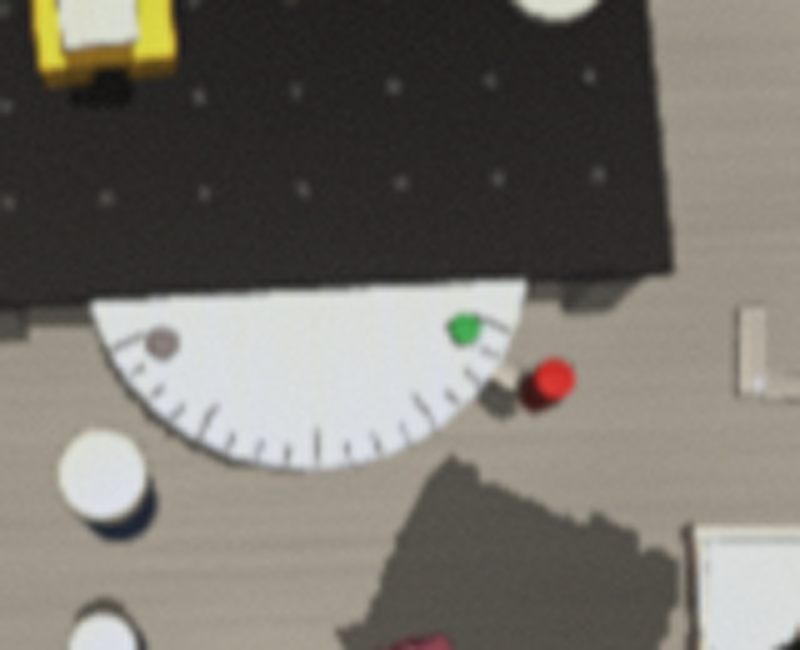

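The handle is now at (554,380) in the crop, near the line through the green pin at (465,327). Measuring the residual angle.

```bash
python3 - <<'E'
from m import *
from scipy.optimize import least_squares
k=lambda u,v,z:w(T,290+(u+.5)/5-.5,140+(v+.5)/5-.5,z)[:2]
g=k(465,327,.126);h=k(554,380,.125)
ps=[k(*p,.118) for p in [(113,347),(150,394),(200,436),(250,459),(318,469),(380,458),(440,430),(490,380),(515,335)]]
r=least_squares(lambda x:[np.linalg.norm(q-x)-.098 for q in ps],[.6,0]);print("axis",r.x,r.fun)
an=lambda a,A:np.arctan2(-(a-A)[1],-(a-A)[0])
print("g",g,"h",h)
for A in(r.x,np.array([.606,-.06]),np.array([.6069,-.0597])): print(A,np.linalg.norm(g-A),np.linalg.norm(h-A),an(g,A),an(h,A))
# colour centroids side
def cen(C,z,f,th):
    im=C["frame"].astype(int);m=f(im[...,0],im[...,1],im[...,2]).astype(np.uint8)
    n,l,s_,c=cv2.connectedComponentsWithStats(m)
    for i in range(1,n):
        if s_[i,4]>4:
            p=w(C,*c[i],z)
            if np.linalg.norm(p[:2]-th)<.03: print(s_[i,4],c[i],p)
for C in(T,S):
    cen(C,.125,lambda r,g,b:(g>r+40)&(g>b+40),g)
    cen(C,.125,lambda r,g,b:(r>190)&(g<80),h)
cv2.imwrite("pics/s2.png",cv2.resize(S["frame"][150:230,300:400,::-1],None,fx=7,fy=7,interpolation=cv2.INTER_CUBIC))
E
```

```text
axis [ 0.6077 -0.0621] [ 0.0001 -0.0012 -0.0004  0.0004  0.0008  0.0003  0.0005 -0.0005 -0.001 ]
g [ 0.5678 -0.1266] h [ 0.5438 -0.1636]
[ 0.6077 -0.0621] 0.07585405111660952 0.11993384629097298 1.017349028851839 1.0095200735444418
[ 0.606 -0.06 ] 0.07676651520922932 0.12081217449551122 1.0498066533909824 1.0301980388752996
[ 0.6069 -0.0597] 0.07747724998656189 0.1215341464668322 1.0416587175177732 1.0251190648688304
28 [382.5    205.2143] [ 0.5675 -0.1265  0.125 ]
30 [400.6333 215.3667] [ 0.5443 -0.1641  0.125 ]
11 [339.8182 172.8182] [ 0.5679 -0.1262  0.125 ]
10 [351.5 167. ] [ 0.5441 -0.1615  0.125 ]
```

View pics/s2.png

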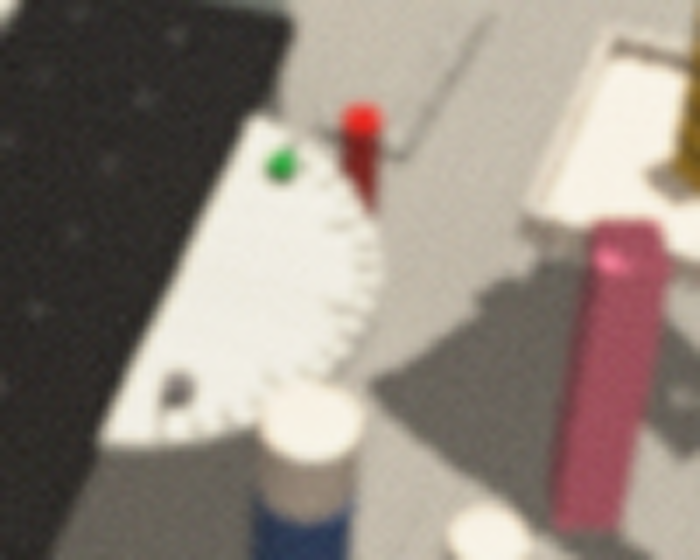

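The handle is about 0.012 rad short by both cameras, so I'll nudge it once the same way.

```bash
python3 - <<'E'
from turn import *
th=1.057
bot.reach(P(th,.2),q(th-np.pi/2)); go(th,.107,.1); st("low")
hand.move_gripper(.0,20); bot.dwell(.3); st("closed")
hand.move_gripper(.032); go(th,.25,.12); bot.servo_line([.38,-.12,.30],velocity=.2); st()
snap("top","end.png",(220,100,500,310),2.8)
from m import *
ax=np.array([.607,-.0597])
for C in(T,S):
  im=C["frame"].astype(int);r,g,b=im[...,0],im[...,1],im[...,2]
  for m,t0 in(((g>r+40)&(g>b+40),(.5676,-.1265)),((r>190)&(g<80),(.544,-.1637))):
    n,l,s_,c=cv2.connectedComponentsWithStats(m.astype(np.uint8))
    for i in range(1,n):
        p=w(C,*c[i],.125)[:2]
        if s_[i,4]>4 and np.linalg.norm(p-t0)<.02: d=ax-p;print(s_[i,4],p,np.hypot(*d),np.arctan2(d[1],d[0]))
E
```

```text
low 21.52 [ 0.5465 -0.1664  0.1076] [0.5 0.1 0. ] 0.0319 0.0 [-0.3   0.44  1.86 -0.    0.84  0.22]
closed 22.09 [ 0.5464 -0.1664  0.1077] [-2.1  0.3  6. ] 0.0176 20.8 [-0.3   0.44  1.86 -0.    0.84  0.22]
 24.77 [ 0.3807 -0.1202  0.2999] [ 0.3 -0.2 -0.6] 0.0322 0.0 [-0.31 -0.07  2.01  0.    1.2   0.2 ]
27 [ 0.5674 -0.1267] 0.07781065424809654 1.0368052788715805
21 [ 0.5455 -0.1649] 0.12183083471674375 1.0417042945730821
10 [ 0.5678 -0.1254] 0.07654212939082941 1.032380632469996
9 [ 0.5471 -0.1619] 0.11850582200006553 1.040810736367627
```

View pics/end.png

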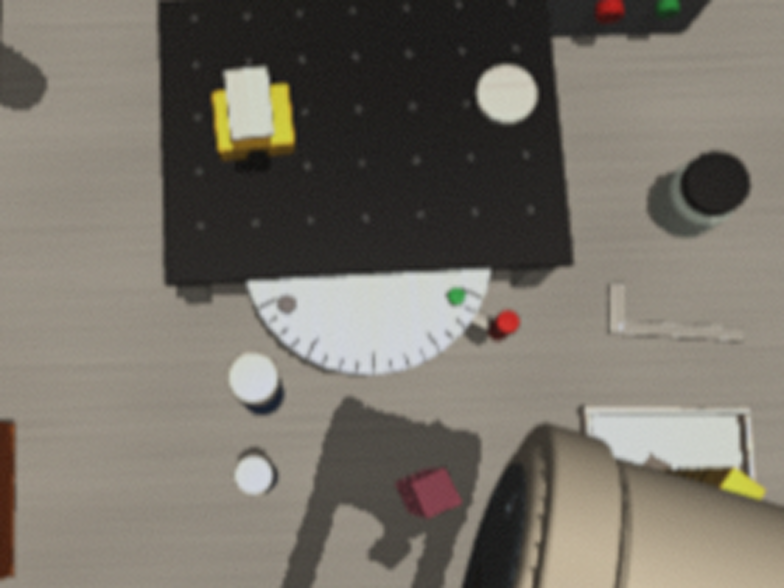

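The handle and green pin now agree to within about 0.008 rad. The bottle, pink block and bystanders haven't moved, the gauge is in the tray, and the robot is clear.

```bash
python3 -c "
from h import *
print(hand_in())"
```

```text
the job is handed in; nothing more can be done
None
```

The job is handed in: the yellow gauge block stands upright in the white tray, and the knob's arm points at the green pin to within about 0.01 rad by both cameras. The handle is released, and the bottle and everything else stayed in place.

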